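Set the binding punch to its deep margin and load the cover

TASK

Get the binding punch ready for the thick notebook: pull the sprung depth knob up, turn it round to the notch marked with two pips and let it snap right down into it. Then slide the cover board straight into the throat until it is fully home and square against the back stop. Do both gently, never wrenching the knob against its notches or forcing the board, and leave the other things on the desk as they are.

Things in the scene. Friction and masses are not known exactly. Their poses are not given: they have to be found in the camera images.
- binder: Desk binding punch, fixed, 275 x 400 mm, 130 mm high: grey base with a white punching head over its far part. Origin: centre of its plan, on the desk; x points from the infeed side into the throat, y left, z up. The knob stands on the head top (z 130) at x 17, y -115 mm. Leave the comb opener (back of the head top) and the lever (y 212 mm, leaning back) alone.
- infeed_edge (a point): Middle of the infeed lane at the machine's free front edge (which drops straight to the desk), on the infeed plate, 62 mm above the desk; frame as the machine's. The plate runs 80 mm in x to the head's front face (z 70 to 130 mm above the desk); the 8 mm slot below the face is the throat. Side guides 10 mm high, 9 to 75 mm from the edge, leave a lane 152 mm wide.
- knob_cap: Black depth knob, axis vertical; origin on the axis, level with the head top when down; x along its pointer. Base disc 47 mm across (top at z 12) with an upright wing grip 40 mm long (x), 13 mm thick (y), z 12 to 42 mm. A pointer lug 5 mm wide reaches out along +x to 40 mm; it drops between the teeth of the steel index ring. Lift the knob so that the lug clears them, then turn.
- knob_grip (a point): Point on the knob's axis in the wing, 32 mm above the origin of the knob (10 mm below the wing's top): where to take it, pinching the 13 mm thickness from above. x along the pointer.
- knob_lift (a joint): How far the knob is pulled up, m: 0 fully seated, about 0.0055 lug resting on the ring's teeth, 0.010 upper stop. A spring pulls it down, about 8 N seated, 10.5 N at 8 mm. The notch is found by feel: with the lug riding on the teeth, turning on, the knob snaps down 6 mm when the lug meets the notch, and then will not turn on. Let go with the lug on the teeth, it stays there.
- knob_turn (a joint): Turn of the knob, rad, counterclockwise from above positive; at 0 the pointer is 0.6 rad clockwise of the machine's x axis. It starts in the park gap. The one-pip notch is at 0.38 plus the ring's trim, the two-pip notch (wanted) at 1.08 plus the trim; the trim is 0.05 to 0.50 and must be felt or seen. Range -0.55 to 2.0. Friction about 0.06 N m.
- collar: Index ring round the knob on the head top: teeth 60 to 76 mm across, 7 mm high; origin on the axis, x at knob_turn 0. Its flange (116 mm) carries the marks: long bar at the wide park gap, one pip and two pips each at a snug notch (1.5 mm wider than the lug). The ring is clamped where the margin was last trimmed; this pose does not show where (up to 0.5 rad of trim, different each time).
- cover: The cover board to be punched, greyboard 105 x 148 x 4 mm, 0.05 kg, lying flat on the infeed plate between the side guides, its near edge overhanging the machine's front edge. Origin: centre of its underside; x towards the throat.
- cover_far (a point): Middle of the cover's far 148 mm edge, at half thickness: the edge that goes into the throat.
- cover_near (a point): Middle of the cover's near edge, at half thickness; it overhangs the front edge of the machine by about 12 mm even when the board is home, so it can be pushed from outside.
- back_stop (a point): Middle of the back stop's 200 mm wide face in the throat, frame as the machine's. The knob moves it by an eccentric: 8 mm inside the throat's mouth at park, 3.6 mm deeper per rad of the knob, about 13 mm inside at two pips. The board is home when its far edge touches it.
- clip: Bystander: black binder clip, 20 x 32 x 20 mm, on the machine's head.
- comb: Bystander: white plastic binding comb, 210 x 15 mm, on the desk right of the machine.
- stapler: Bystander: desk stapler, 150 x 34 x 52 mm, left of the machine.
- spare_covers: Bystander: pile of spare cover boards, 105 x 148 x 20 mm, on the desk in front of the machine.
- mug: Bystander: white mug, 95 mm high.
- pen_pot: Bystander: dark pen pot with pencils, 170 mm high.
- tape: Bystander: tape dispenser, 140 x 55 x 85 mm.
- plant: Bystander: small plant in a clay pot, 125 mm high.
There are look-alikes about, which are no part of the job. Of the things like the cover, leave any that is red; of the rest the smaller one is meant.

How it is judged (in metres and radians):
On the way, in this order (a step that is already met when the one before it is completed fails the run):
1. the depth knob has snapped fully down in the two-pip notch (value of joint knob_lift below 0.0015 m and value of joint knob_turn between 1.05 and 1.68 rad), for 0.2 s.
2. the cover is home and square against the back stop (x of cover_far in the frame of back_stop between -0.0015 and 0.003 m and z of cover_far in the frame of back_stop between -0.006 and 0.004 m and angle between the x axis of cover and the x axis of binder, either way round below 0.02 rad), for 0.2 s.
At the end, for the whole second after the job is handed in: The depth knob is seated (pulled up less than 1.5 mm) in the two-pip notch (turn between 1.05 and 1.68 rad, wherever the ring's notch is), and the cover lies in the throat with the middle of its far edge within 1.5 mm of the back stop and square to the machine within 0.02 rad, at rest (all of step 1 and all of step 2 and linear speed of cover below 0.02 m/s and velocity of joint knob_turn below 0.05 rad/s); the robot touches nothing.
It fails at once if the knob is wrenched against its index ring or its upper stop (over 30 N) (contact force between knob_cap and collar above 30 N).
It fails at once if the cover is forced against the machine (over 25 N) (contact force between cover and binder above 25 N).
It fails at once if a bystander is shifted more than 20 mm (distance of any of clip, comb, stapler, spare_covers, mug, pen_pot, tape, plant from where it was at the start of the episode above 0.02 m).
It also fails if it takes over 59 s, if anything falls off the work surface, if the arm or the gripper's body presses on something with over 40 N, if the wrist force passes 120 N, or if a joint passes its speed limit or range.

ROBOT

A 6-joint arm with a two-finger parallel gripper is mounted at the origin on the work surface. World frame = base frame: x ahead of the robot, y to its left, z up, the work surface at z = 0. Lengths are in mm, angles in rad, forces in N, time in s.
With the tool pointing down it reaches from about 350 to 975 mm from the base axis. Payload 7.1 kg.
Tool frame: the origin (TCP) lies midway between the tips of the shut fingers; the grasp point (between the pads) lies ctrl.grip_point_offset behind it (ctrl.grip_point_offset is the distance from the TCP to the grasp point, in mm); z points along the fingers, y is the line along which they close (so a half turn about z gives the same grasp; the last joint's range is limited). The gripper opens to 88 mm and grips with 3 to 60 N. Pads are 20 mm wide; open, the fingers measure 115 mm over their backs; the gripper's body (75 mm by 178 mm) begins 61 mm behind the grasp point.
Start: joints at [-1.273, 0.423, 1.63, -0, 1.089, -0.019], TCP at [194.722, -593.875, 222.675] pointing down, gripper open.
Joint ranges: [-3, 3], [-0.9, 2.11], [0.09, 2.58], [-1.31, 4.45], [0.11, 2.69], [-2.54, 2.54]. Speed limits (rad/s): [2.39, 2.39, 3.01, 3.14, 3.14, 3.14].

INTERFACE

Orientations are given as a rotation vector (axis times angle).
In Python, from workcell import ctrl, get_image, close_job, finder gives the robot as it stands.
- The arm moves only by the tool servo_tool, never from a script. Its argument "deltas" is a list of rows, each a list of 2 entries, a list of its own where there are three numbers: the shift along the tool's x, y, z in mm, then the turn, a rotation vector about the tool's x, y, z in rad. A call has 1 to 5 rows; each row is the pose to reach, as a shift and turn from the pose commanded when the call began, along the tool's axes at that moment; what a row does not reach only later rows make up. A row lasts 1/12 s, in which the tool goes at most 41.7 mm and 7.16 degrees, less where a joint would pass 70% of its speed; a pose out of reach is approached as far as the arm can. A call with a gripper value outside its range is refused whole. "grip" is the closure, from -1 (fully open) to 1 (shut), so that 0 is half open, set as the call begins (left out, the last holds). The fingers move at their own pace and stop on an object; the grip force is fixed at half the most. Time passes only in rows, so rows that repeat a pose let the fingers close. It gives the time, the measured TCP pose, the force, the opening and the grip force at its end, in the units of the state.
- ctrl.get_obs(): the state, without advancing time (a new reading comes with each control period).
- get_image(name): name is "scene" or "side" or "wrist"; returns a dict with "frame" (420x560x3 uint8, blue, green, red), "depth" (420x560 float32, mm along the optical axis (not along the pixel's ray), 0 where there is no reading), "K" (3x3 intrinsics, pixels), "pose" (4x4, takes a point from camera to world coordinates). Camera axes: x right, y down, z forward; pixel columns grow to the right and rows downward; lengths in mm; the calibration is good to about 2 mm. The wrist camera is an equidistant fisheye: a pixel r from the principal point sees the ray r / f radians off the axis. A picture is of the moment at which its call begins.
- close_job(): hands the job in; it is judged then, once.
Trained networks look in a picture, given as the dict that the camera call returned (one of the last four; its "shot" number tells which), for a name from the list of things; names that differ only in an ending like _2 or _b are one class to them, and where a whole thing is asked for, a point or a joint stands for the part that bears it (a point fixed in the world has none). Each returns a list of dicts, best first, with "score" (0 to 1); they miss things now and then, are a little off and sometimes report something else, mostly with a low value. They report only what shows in the picture. A call takes as long as a camera call. They do not tell look-alikes from the thing itself.
- finder.search_frame(query, picture): "rect" ([centre column, centre row, width, height] as shares, 0 to 1, of the picture: columns of its width, rows of its height, round what is visible of it).
- finder.silhouettes(query, picture): "mask" (420x560 bool, what is visible of it) and "rect" ([centre column, centre row, width, height] as shares, 0 to 1, of the picture: columns of its width, rows of its height, round what is visible of it).
The state is a dict: "t": time; "qpos": joint angles; "qvel": joint speeds; "joint_torque": joint torques, N m; "ee_pos": TCP position; "orientation": TCP orientation; "ft_force": force on the tool from outside, world axes, zero at the start; "moment": the same for the moment, N m; "width": finger opening in mm; "grasp_force": force on a finger pad.
Only numpy, scipy, OpenCV 4.12 (cv2) and the standard library are available. Lean on these libraries where they do the work, as an engineer would, in place of code of your own. Each camera call takes 0.05 s, during which the arm holds its last target. There are 200 camera calls.

## Working session

There is one attempt and no reset: what is moved stays moved. The work goes in short steps, Python scripts to look and compute and a tool call to move; the robot and the scene stay as the last step left them, time stands still between calls to the robot, and variables do not carry over. Pictures are saved under pics/ and viewed, at most 10 in all, crops included, and the job is handed in when it is done.

Besides the shell and the picture viewer there is one more tool, called after ">>>" as name(argument=value, ...) on one line, values as JSON. servo_tool: Moves the arm, as the interface text tells. Its arguments: {"type":"object","properties":{"deltas":{"type":"array","items":{"type":"array"}},"grip":{"type":"number"}},"required":["deltas"]}

```bash
mkdir -p pics; ls; cat > h.py <<'E'
import numpy as np,cv2
from workcell import ctrl,get_image,close_job,finder
from scipy.spatial.transform import Rotation as R
def world(p,u,v,d=None):
    K=p["K"];u=np.asarray(u,float);v=np.asarray(v,float)
    d=p["depth"][v.astype(int),u.astype(int)] if d is None else d
    c=np.stack([(u-K[0,2])/K[0,0]*d,(v-K[1,2])/K[1,1]*d,d+0*u,np.ones_like(u)],-1)
    return (c@p["pose"].T)[...,:3]
def onplane(p,u,v,z):
    K=p["K"];u=np.asarray(u,float);v=np.asarray(v,float)
    r=np.stack([(u-K[0,2])/K[0,0],(v-K[1,2])/K[1,1],1+0*u],-1)@p["pose"][:3,:3].T
    o=p["pose"][:3,3]
    return o+r*((z-o[2])/r[...,2])[...,None]
E
python3 - <<'E'
from h import *
np.set_printoptions(precision=1,suppress=True)
print(ctrl.grip_point_offset,ctrl.get_obs()['t'])
for n in["scene","side"]:
    p=get_image(n);cv2.imwrite(f"pics/{n}0.png",p["frame"]);print(n,p["pose"],p["K"])
    for q in["binder","knob_cap","collar","cover","spare_covers"]:
        for m in finder.silhouettes(q,p)[:4]:
            v,u=np.nonzero(m["mask"]&(p["depth"]>0))
            if len(u): print(q,round(m["score"],2),np.array(m["rect"])*[560,420,560,420],len(u),np.median(world(p,u,v),0))
E
```

```text
pics
18.700000000000003 0.0
scene [[  -0.2    0.7   -0.6 1134.5]
 [   1.     0.2   -0.1  188.5]
 [  -0.    -0.6   -0.8  909.7]
 [   0.     0.     0.     1. ]] [[390.4   0.  279.4]
 [  0.  390.4 213.1]
 [  0.    0.    1. ]]
binder 0.76 [292.7 291.9 217.2 122.8] 18058 [720.6  90.5 130.3]
knob_cap 0.65 [115.  192.2  39.5  42.4] 1098 [ 453.3 -475.3   59.6]
knob_cap 0.53 [231.3 258.7  22.1  22.4] 355 [669.6 -33.4 145.5]
collar 0.74 [234.  261.5  50.5  45. ] 1580 [669.3 -32.4 133.1]
cover 0.8 [209.8 162.9  52.9  29.6] 988 [ 223.1 -268.9    3.8]
cover 0.78 [300.6 236.   60.1  25.7] 1117 [509.2  95.5  66.2]
cover 0.69 [341.2 211.8  45.2  51.7] 2023 [338.9 202.    5.2]
cover 0.41 [186.4 276.9  17.   67.3] 304 [ 673.7 -175.6   12.5]
spare_covers 0.96 [233.4 218.7  52.7  33.6] 1221 [ 455.2 -111.1   20. ]
side [[  -0.7   -0.4    0.5 -280.8]
 [  -0.7    0.5   -0.6  925.4]
 [   0.    -0.8   -0.6 1033.8]
 [   0.     0.     0.     1. ]] [[448.    0.  274.5]
 [  0.  448.  212.9]
 [  0.    0.    1. ]]
binder 0.69 [218.7 215.2 155.5 113.6] 8305 [622.  160.9 126. ]
knob_cap 0.48 [255.6 233.4  49.1  32.1] 918 [521.1  96.   66.2]
knob_cap 0.46 [254.1 178.    8.6  16.7] 112 [652.5 -29.8 143.7]
knob_cap 0.15 [308.3 224.1  41.7  39. ] 960 [ 450.  -100.2   19.4]
collar 0.9 [252.2 181.8  33.1  21.2] 447 [651.2 -28.1 134.5]
cover 0.87 [257.2 232.6  47.8  31.5] 924 [521.   96.6  66.2]
cover 0.87 [277.9 290.1  76.2  54.1] 2085 [326.1 201.    5.3]
spare_covers 0.89 [307.4 224.1  38.   37.6] 941 [ 451.  -101.9   19.6]
spare_covers 0.33 [183.5 266.5  41.6  34.5] 737 [600.  347.7  39.7]
```

View pics/scene0.png

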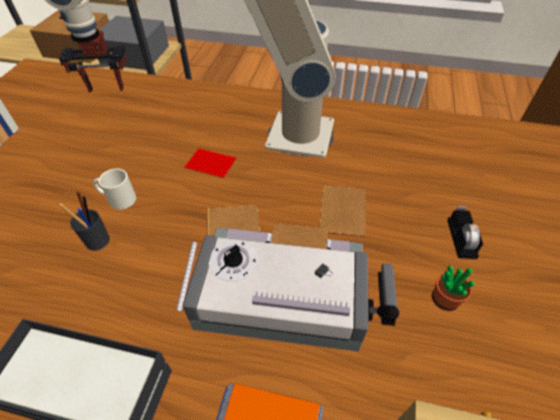

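View pics/side0.png

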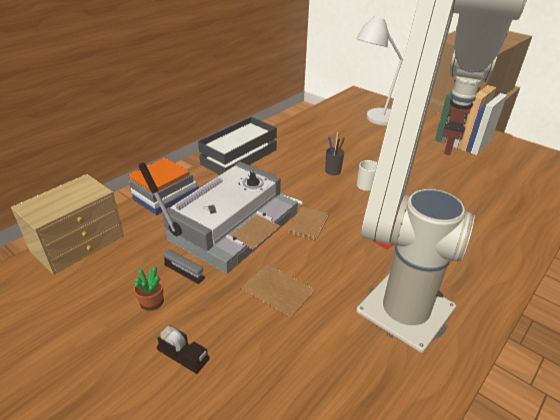

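The scene view shows the machine with its knob at about (233,258). The cover on the infeed plate is at (300,236); the larger board at (343,210) and the red one at (210,162) are look-alikes. Next I fit the machine's pose.

```bash
python3 - <<'E'
from h import *
np.set_printoptions(precision=2,suppress=True)
p=get_image("scene")
v,u=np.mgrid[0:420,0:560]; W=world(p,u.ravel(),v.ravel()).reshape(420,560,3)
ok=(p["depth"]>0)&(W[...,0]>450)&(W[...,0]<900)&(W[...,1]>-180)&(W[...,1]<350)
def rect(lo,hi,ex=None):
    m=(ok&(W[...,2]>lo)&(W[...,2]<hi)).astype(np.uint8)
    if ex is not None:m&=ex.astype(np.uint8)
    n,l,s,_=cv2.connectedComponentsWithStats(m);i=1+np.argmax(s[1:,4])
    P=W[l==i][:,:2].astype(np.float32);r=cv2.minAreaRect(P);print(lo,hi,len(P),r);print(cv2.boxPoints(r));return r
rect(124,134)
for m in finder.silhouettes("cover",p)[:3]:
    mm=m["mask"]; print(m["score"],np.array(m["rect"])[:2]*[560,420]); 
    if mm[236,300]: rect(60,72,mm)
# front edge line of head top: border points
m=(ok&(W[...,2]>124)&(W[...,2]<134))
for m_ in finder.silhouettes("knob_cap",p)[:3]:
    q=m_["mask"]; z=W[...,2]; s=q&(z>160)
    if s.sum()>5: print("wing",s.sum(),W[s].mean(0),W[s][:,2].max(), cv2.minAreaRect(W[s][:,:2].astype(np.float32)))
print(ctrl.get_obs()["orientation"],R.from_rotvec(ctrl.get_obs()["orientation"]).as_matrix())
w=get_image("wrist");print(w["K"],np.linalg.inv(np.vstack([np.c_[R.from_rotvec(ctrl.get_obs()["orientation"]).as_matrix(),ctrl.get_obs()["ee_pos"]],[0,0,0,1]]))@w["pose"])
f=cv2.resize(p["frame"][220:350,170:400],None,fx=3.4,fy=3.4,interpolation=cv2.INTER_CUBIC);cv2.imwrite("pics/c1.png",f)
E
```

```text
124 134 10227 ((685.5877685546875, 80.03645324707031), (198.12606811523438, 402.8186340332031), 5.393266677856445)
[[ 568.03  271.24]
 [ 605.89 -129.79]
 [ 803.14 -111.17]
 [ 765.28  289.87]]
0.94 [209.78 162.75]
0.78 [299.38 238.9 ]
60 72 1107 ((508.66107177734375, 96.16168975830078), (72.33982849121094, 146.94544982910156), 3.29594087600708)
[[468.33 167.43]
 [476.78  20.73]
 [549.    24.89]
 [540.55 171.59]]
wing 111 [676.76 -29.57 189.31] 909.6808595326103 ((896.2972412109375, 66.1065673828125), (534.4827880859375, 34.30873489379883), 23.51372528076172)
[3.1 0.5 0. ] [[ 0.95  0.31  0.  ]
 [ 0.31 -0.95 -0.  ]
 [-0.    0.   -1.  ]]
[[325.19   0.   279.23]
 [  0.   325.19 208.71]
 [  0.     0.     1.  ]] [[  -0.     -0.95   -0.3    84.21]
 [   1.     -0.      0.     -2.11]
 [  -0.     -0.3     0.95 -161.39]
 [   0.      0.      0.      1.  ]]
```

View pics/c1.png

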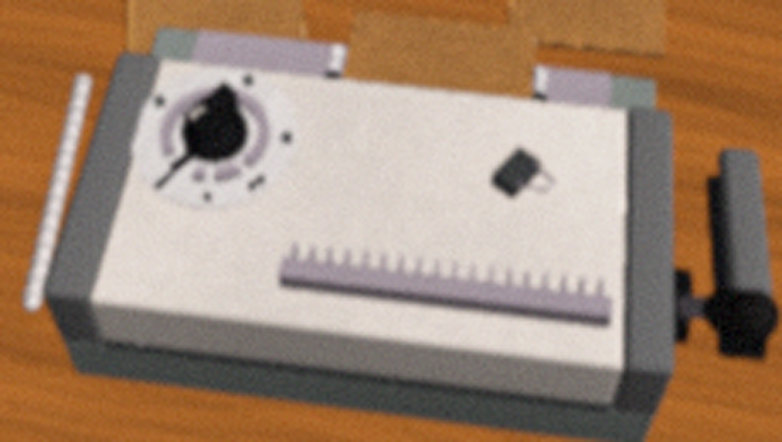

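>>> servo_tool(deltas=[[[31.4,-18.9,-10],[0,0,0]],[[62.8,-37.8,-20],[0,0,0]],[[94.2,-56.7,-30],[0,0,0]],[[125.6,-75.6,-40],[0,0,0]],[[157,-94.5,-40],[0,0,0]]], grip=-1)

```text
t: 1.22
ee_pos: [315.9, -454.8, 264.7]
orientation: [3.099, 0.494, 0.002]
ft_force: [0.6, -1.1, 0.9]
width: 87.8
grasp_force: 0.0
```

>>> servo_tool(deltas=[[[31.4,-18.9,0],[0,0,0]],[[62.8,-37.8,0],[0,0,0]],[[94.2,-56.7,0],[0,0,0]],[[125.6,-75.6,0],[0,0,0]],[[157,-94.5,0],[0,0,0]]])

```text
t: 1.63
ee_pos: [435.2, -315.0, 263.0]
orientation: [3.102, 0.495, 0.001]
ft_force: [0.3, -1.2, 0.2]
width: 87.7
grasp_force: 0.0
```

>>> servo_tool(deltas=[[[31.4,-18.9,0],[0,0,0]],[[62.8,-37.8,0],[0,0,0]],[[94.2,-56.7,0],[0,0,0]],[[125.6,-75.6,0],[0,0,0]],[[157,-94.5,0],[0,0,0]]])

```text
t: 2.05
ee_pos: [555.0, -176.1, 262.9]
orientation: [3.102, 0.496, 0.001]
ft_force: [0.1, -0.2, 0.2]
width: 87.8
grasp_force: 0.0
```

>>> servo_tool(deltas=[[[31.4,-18.9,0],[0,0,0.1]],[[62.8,-37.8,0],[0,0,0.2]],[[94.2,-56.7,0],[0,0,0.3]],[[125.6,-75.6,0],[0,0,0.4]],[[157,-94.5,0],[0,0,0.5]]])

```text
t: 2.47
ee_pos: [674.7, -37.4, 262.7]
orientation: [3.128, -0.295, 0.0]
ft_force: [0.7, -0.4, 0.6]
width: 88.1
grasp_force: 0.0
```

>>> servo_tool(deltas=[[[0,0,0],[0,0,0.1]],[[0,0,0],[0,0,0.2]],[[0,0,0],[0,0,0.3]],[[0,0,0],[0,0,0.32]],[[0,0,0],[0,0,0.32]]])

```text
t: 2.88
ee_pos: [673.7, -39.0, 262.6]
orientation: [3.043, -0.78, -0.0]
ft_force: [-0.7, -1.0, -0.9]
width: 87.8
grasp_force: 0.0
```

```bash
cat >> h.py <<'E'
def proj(w,P):
    T=np.linalg.inv(w["pose"]);c=np.asarray(P)@T[:3,:3].T+T[:3,3]
    rr=np.hypot(c[...,0],c[...,1]);th=np.arctan2(rr,c[...,2]);s=th/np.maximum(rr,1e-9)
    K=w["K"];return K[0,2]+K[0,0]*c[...,0]*s,K[1,2]+K[1,1]*c[...,1]*s
def ortho(w,cx,cy,z,half=70,px=4,src=None):
    # image: right = -world y?? -> columns world x, rows world -y
    g=np.arange(-half,half,1/px);X,Y=np.meshgrid(cx+g,cy-g)
    u,v=proj(w,np.stack([X,Y,0*X+z],-1))
    return cv2.remap(w["frame"] if src is None else src,u.astype(np.float32),v.astype(np.float32),cv2.INTER_LINEAR)
E
python3 - <<'E'
from h import *
w=get_image("wrist");cv2.imwrite("pics/w1.png",w["frame"]);np.savez("w1.npz",**{k:w[k] for k in("frame","depth","K","pose")})
a=ortho(w,673,-37,132);cv2.imwrite("pics/o1.png",a)
cv2.imwrite("pics/wo1.png",np.hstack([cv2.resize(w["frame"][:,100:460],(360,420)),cv2.resize(a,(420,420))]))
E
```

```text
(no output)
```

View pics/wo1.png

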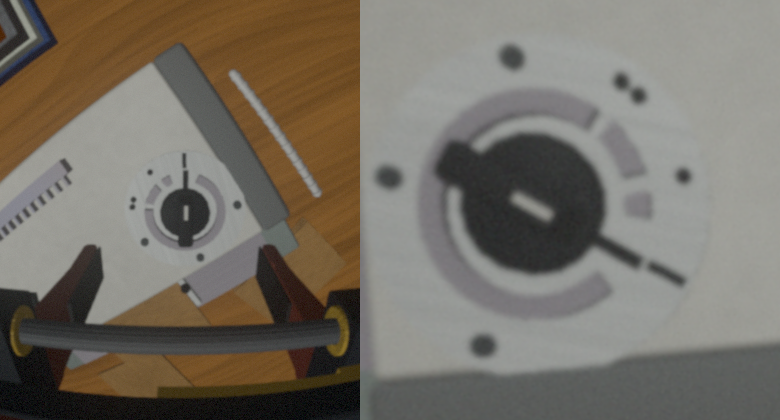

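The rectified view (right) shows the pointer in the park gap at (665,272), one pip at (683,175) and two pips at (630,88). I read the trim as about 0.31. I refine the centre and angles numerically.

```bash
python3 - <<'E'
from h import *
from scipy.optimize import least_squares
np.set_printoptions(precision=3,suppress=True)
w=dict(np.load("w1.npz"))
a=cv2.cvtColor(ortho(w,673,-37,131),cv2.COLOR_BGR2GRAY)
n,l,s,c=cv2.connectedComponentsWithStats((a<110).astype(np.uint8))
P=[]
for i in range(1,n):
    x=673-70+c[i][0]/4;y=-37+70-c[i][1]/4
    if 40<s[i,4]<2500 and np.hypot(x-668,y+37)<62: P.append((x,y,s[i,4]))
P=np.array(P);print(P)
q=P[P[:,2]<700][:,:2]
r=least_squares(lambda t:np.hypot(q[:,0]-t[0],q[:,1]-t[1])-t[2],[668,-37,50],loss="soft_l1");print(r.x,r.fun)
# flange edge/knob: wing from top
print(np.arctan2(P[:,1]-r.x[1],P[:,0]-r.x[0]))
# knob disc by finder at z=142, slip: wing top stripe z=172
for z,th in((172,None),):
    b=cv2.cvtColor(ortho(w,673,-37,z),cv2.COLOR_BGR2GRAY);m=(b>120).astype(np.uint8)
    n,l,s,c=cv2.connectedComponentsWithStats(m)
    for i in range(1,n):
        x=673-70+c[i][0]/4;y=-37+70-c[i][1]/4
        if 20<s[i,4]<3000 and np.hypot(x-668,y+37)<25: print("stripe",x,y,s[i],cv2.minAreaRect(np.argwhere(l==i)[:,::-1].astype(np.float32)))
b=cv2.cvtColor(ortho(w,673,-37,142),cv2.COLOR_BGR2GRAY)
m=cv2.morphologyEx((b<70).astype(np.uint8),cv2.MORPH_OPEN,np.ones((60,60)));v,u=np.nonzero(m);print("disc",603+u.mean()/4,33-v.mean()/4,603+(u.min()+u.max())/8,33-(v.min()+v.max())/8)
# scene camera cross-check with depth: wing top
p=get_image("scene")
v,u=np.mgrid[250:275,220:245];W=world(p,u,v);m=(W[...,2]>163)&(W[...,2]<180);print("scene wing",W[m].mean(0),m.sum())
E
```

```text
[[653.294  14.232 753.   ]
 [689.945   6.084 328.   ]
 [695.477   1.545 306.   ]
 [679.8    -6.069  90.   ]
 [612.118 -25.901 808.   ]
 [710.586 -25.438 277.   ]
 [704.889 -58.054 676.   ]
 [643.642 -82.218 789.   ]]
[666.821 -33.86   44.981] [  1.174   0.568 -14.309  -0.413   0.125]
[ 1.845  1.046  0.89   1.134  2.997  0.19  -0.566 -2.018]
stripe 672.1766666666666 -41.30833333333334 [256 284  42  27 450] ((276.6522216796875, 297.21453857421875), (46.05882263183594, 10.470588684082031), 28.07248878479004)
disc 662.8767225883763 -24.050029958058715 662.875 -24.0
scene wing [668.722 -38.86  170.06 ] 73
```

```bash
cat >> h.py <<'E'
def wworld(w):
    K=w["K"];v,u=np.mgrid[0:420,0:560];x=(u-K[0,2])/K[0,0];y=(v-K[1,2])/K[1,1];th=np.hypot(x,y)
    s=np.tan(np.minimum(th,1.4))/np.maximum(th,1e-9);d=w["depth"]
    return np.stack([x*s*d,y*s*d,d],-1)@w["pose"][:3,:3].T+w["pose"][:3,3]
E
python3 - <<'E'
from h import *
np.set_printoptions(precision=2,suppress=True)
w0=dict(np.load("w1.npz"));w=get_image("wrist");print(w["pose"]-w0["pose"],ctrl.get_obs()["ee_pos"])
np.savez("w2.npz",**{k:w[k] for k in("frame","depth","K","pose")})
W=wworld(w);near=(np.hypot(W[...,0]-667,W[...,1]+36)<60)&(w["depth"]>0)
z=W[...,2];print("hist",np.histogram(z[near],bins=np.arange(120,185,3)))
m=near&(z>166)&(z<177);P=W[m];print("wing wrist",m.sum(),P.mean(0),cv2.minAreaRect(P[:,:2].astype(np.float32)))
m=near&(z>140)&(z<146);P=W[m];print("disc",m.sum(),P.mean(0),cv2.minEnclosingCircle(P[:,:2].astype(np.float32)))
for n in("scene","side"):
    p=get_image(n);v,u=np.mgrid[0:420,0:560];W=world(p,u,v);m=(np.hypot(W[...,0]-667,W[...,1]+36)<40)&(abs(W[...,2]-171)<5)
    P=W[m];print(n,m.sum(),P.mean(0),cv2.minAreaRect(P[:,:2].astype(np.float32)))
    m=(np.hypot(W[...,0]-667,W[...,1]+36)<80)&(abs(W[...,2]-130)<5);print("z",np.median(W[m][:,2]))
E
```

```text
[[ 0.   -0.    0.   -0.02]
 [-0.   -0.   -0.   -0.15]
 [-0.   -0.   -0.    0.15]
 [ 0.    0.    0.    0.  ]] [673.64 -39.26 262.74]
hist (array([   0,    0,  438, 7033,  849, 1554,  681,  521,   13,   10,   17,
         12,   15,   11,   17,   21,  375,  302,    0,    0,    0]), array([120, 123, 126, 129, 132, 135, 138, 141, 144, 147, 150, 153, 156,
       159, 162, 165, 168, 171, 174, 177, 180, 183]))
wing wrist 692 [663.33 -36.45 170.7 ] ((662.24169921875, -36.1593132019043), (12.653783798217773, 39.1156005859375), 61.19918441772461)
disc 920 [663.38 -36.06 141.19] ((662.1158447265625, -35.95541763305664), 22.250959396362305)
scene 92 [663.06 -36.61 171.75] ((661.72265625, -36.94145965576172), (13.838380813598633, 38.59053039550781), 60.52850341796875)
z 131.29049177992886
side 28 [659.63 -36.47 170.48] ((662.0217895507812, -38.0890007019043), (13.435708045959473, 46.34572219848633), 57.58927536010742)
z 131.36553879667326
```

>>> servo_tool(deltas=[[[-11.5,3,0],[0,0,0]],[[-11.5,3,30],[0,0,0]],[[-11.5,3,60],[0,0,0]],[[-11.5,3,85],[0,0,0]],[[-11.5,3,85],[0,0,0]]], grip=-0.4)

```text
t: 3.55
ee_pos: [658.7, -36.0, 172.5]
orientation: [3.041, -0.781, -0.013]
ft_force: [-1.4, -0.0, -0.3]
width: 62.2
grasp_force: 0.0
```

>>> servo_tool(deltas=[[[0,0,15],[0,0,0]],[[0,0,25],[0,0,0]],[[0,0,33],[0,0,0]],[[0,0,33],[0,0,0]],[[0,0,33],[0,0,0]]])

```text
t: 3.97
ee_pos: [662.3, -36.1, 145.0]
orientation: [-3.043, 0.782, 0.0]
ft_force: [-0.4, 0.1, -0.4]
width: 61.6
grasp_force: 0.0
```

Well placed. I close gently, then hard.

>>> servo_tool(deltas=[[[0,0,0],[0,0,0]],[[0,0,0],[0,0,0]],[[0,0,0],[0,0,0]],[[0,0,0],[0,0,0]]], grip=0.55)

```text
t: 4.3
ee_pos: [662.5, -36.2, 145.3]
orientation: [-3.043, 0.782, -0.001]
ft_force: [0.4, -0.5, -0.1]
width: 38.2
grasp_force: 0.0
```

>>> servo_tool(deltas=[[[0,0,0],[0,0,0]],[[0,0,0],[0,0,0]],[[0,0,0],[0,0,0]],[[0,0,0],[0,0,0]]], grip=1)

```text
t: 4.63
ee_pos: [661.3, -37.8, 144.7]
orientation: [3.04, -0.78, -0.002]
ft_force: [-3.1, -5.1, 6.1]
width: 12.6
grasp_force: 30.0
```

>>> servo_tool(deltas=[[[0,0.8,0],[0,0,0]],[[0,1.6,0],[0,0,0]],[[0,1.6,-2],[0,0,0]],[[0,1.6,-4],[0,0,0]],[[0,1.6,-4],[0,0,0]]])

```text
t: 5.05
ee_pos: [661.2, -37.8, 148.0]
orientation: [3.042, -0.782, -0.001]
ft_force: [2.4, -4.0, -9.4]
width: 12.8
grasp_force: 30.0
```

>>> servo_tool(deltas=[[[0,0,-1],[0,0,0]],[[0,0,-2],[0,0,0]],[[0,0,-3],[0,0,0]],[[0,0,-4],[0,0,0]],[[0,0,-4],[0,0,0]]])

```text
t: 5.47
ee_pos: [661.2, -37.8, 152.4]
orientation: [3.042, -0.782, -0.001]
ft_force: [1.8, -5.4, -10.6]
width: 12.8
grasp_force: 30.0
```

>>> servo_tool(deltas=[[[0,0,0],[0,0,-0.08]],[[0,0,0],[0,0,-0.16]],[[0,0,0],[0,0,-0.24]],[[0,0,0],[0,0,-0.32]],[[0,0,0],[0,0,-0.4]]])

```text
t: 5.88
ee_pos: [661.2, -37.6, 152.2]
orientation: [3.138, -0.156, -0.001]
ft_force: [1.7, -4.0, -11.1]
width: 12.7
grasp_force: 30.0
```

>>> servo_tool(deltas=[[[0,0,0],[0,0,-0.08]],[[0,0,0],[0,0,-0.16]],[[0,0,0],[0,0,-0.24]],[[0,0,0],[0,0,-0.32]],[[0,0,0],[0,0,-0.4]]])

```text
t: 6.3
ee_pos: [661.2, -37.5, 152.2]
orientation: [-3.106, -0.471, 0.001]
ft_force: [3.3, -4.0, -11.6]
width: 12.5
grasp_force: 30.0
```

>>> servo_tool(deltas=[[[0,0,0],[0,0,-0.08]],[[0,0,0],[0,0,-0.16]],[[0,0,0],[0,0,-0.24]],[[0,0,0],[0,0,-0.32]],[[0,0,0],[0,0,-0.4]]])

```text
t: 6.72
ee_pos: [661.1, -37.4, 152.2]
orientation: [-2.95, -1.078, 0.001]
ft_force: [1.9, -3.4, -10.4]
width: 12.7
grasp_force: 30.0
```

```bash
python3 - <<'E'
from h import *
np.set_printoptions(precision=3,suppress=True)
o=ctrl.get_obs();M=R.from_rotvec(o["orientation"]).as_matrix();print(o["ee_pos"],np.arctan2(M[1,0],M[0,0])+.503,o["ft_force"],o["moment"],o["grasp_force"],o["qpos"])
w=get_image("wrist");a=ortho(w,662,-36.5,131,60,5);cv2.imwrite("pics/o3.png",a)
W=wworld(w);m=(np.hypot(W[...,0]-662,W[...,1]+36)<40)&(w["depth"]>0)&(abs(W[...,2]-178)<6);P=W[m];print(cv2.minAreaRect(P[:,:2].astype(np.float32)) if m.sum()>50 else m.sum())
E
```

```text
[661.108 -37.363 152.208] 1.2037476821226014 [  1.885  -3.402 -10.35 ] [-0.569 -0.469 -0.118] 29.974021017551422 [-0.075  0.557  1.589  0.     0.997  0.795]
((660.6781616210938, -31.30647850036621), (39.48185729980469, 30.245349884033203), 20.367666244506836)
```

View pics/o3.png

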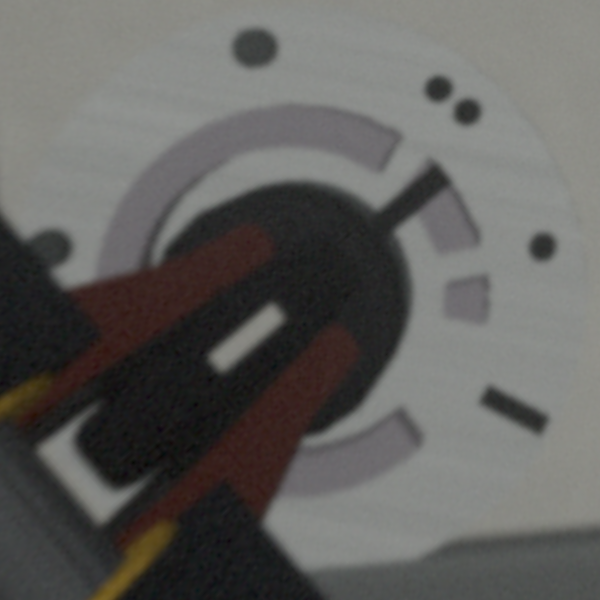

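The lug at (440,172) stands over the tooth just before the two-pip notch, with the two pips at (453,100). I lower it until it rides on the tooth, then turn on in small steps.

>>> servo_tool(deltas=[[[0,0,1],[0,0,0]],[[0,0,2],[0,0,0]],[[0,0,3],[0,0,0]],[[0,0,3],[0,0,0]]])

```text
t: 7.1
ee_pos: [661.1, -37.4, 150.4]
orientation: [-2.953, -1.071, 0.001]
ft_force: [-3.4, -2.4, -1.2]
width: 12.9
grasp_force: 30.0
```

>>> servo_tool(deltas=[[[0,0,0],[0,0,-0.02]],[[0,0,0],[0,0,-0.04]],[[0,0,0],[0,0,-0.06]],[[0,0,0],[0,0,-0.08]],[[0,0,0],[0,0,-0.1]]])

```text
t: 7.52
ee_pos: [661.1, -37.4, 150.1]
orientation: [-2.894, -1.221, 0.0]
ft_force: [-4.5, -2.4, 1.7]
width: 12.9
grasp_force: 30.0
```

```bash
cat > s.py <<'E'
from h import *
np.set_printoptions(precision=3,suppress=True)
o=ctrl.get_obs();M=R.from_rotvec(o["orientation"]).as_matrix();print(o["ee_pos"],np.arctan2(M[1,0],M[0,0])+.503,o["ft_force"],o["moment"],o["grasp_force"])
E
python3 s.py
```

```text
[661.149 -37.409 150.139] 1.301374609093866 [-4.48  -2.399  1.687] [-0.201  0.6   -0.048] 29.9885094165802
```

>>> servo_tool(deltas=[[[0,0,0],[0,0,-0.015]],[[0,0,0],[0,0,-0.03]],[[0,0,0],[0,0,-0.045]],[[0,0,0],[0,0,-0.045]]])

```text
t: 7.85
ee_pos: [661.1, -37.4, 149.8]
orientation: [-2.866, -1.285, 0.001]
ft_force: [-5.1, -1.3, 1.4]
width: 12.5
grasp_force: 30.0
```

```bash
python3 s.py
```

```text
[661.139 -37.392 149.757] 1.3459331359332478 [-5.097 -1.257  1.424] [-0.121  0.731 -0.05 ] 29.988802671432495
```

>>> servo_tool(deltas=[[[0,0,0],[0,0,-0.01]],[[0,0,0],[0,0,-0.02]],[[0,0,0],[0,0,-0.02]]])

```text
t: 8.1
ee_pos: [661.1, -37.3, 148.8]
orientation: [-2.853, -1.313, 0.001]
ft_force: [-0.7, -1.0, -8.2]
width: 12.8
grasp_force: 30.0
```

```bash
python3 s.py
```

```text
[661.074 -37.325 148.791] 1.3657875456917372 [-0.701 -0.96  -8.207] [-0.187  0.172  0.1  ] 29.996558725833893
```

It has dropped into the notch mouth: the force flipped to -8 N and z fell 1 mm. I follow it down.

>>> servo_tool(deltas=[[[0,0,0.5],[0,0,-0.01]],[[0,0,1.5],[0,0,-0.012]],[[0,0,2.5],[0,0,-0.012]],[[0,0,3],[0,0,-0.012]],[[0,0,3],[0,0,-0.012]]])

```text
t: 8.52
ee_pos: [661.1, -37.3, 146.1]
orientation: [-2.846, -1.329, 0.001]
ft_force: [-1.4, -0.8, -10.8]
width: 13.0
grasp_force: 30.0
```

```bash
python3 s.py
```

```text
[661.135 -37.332 146.107] 1.3768114976877215 [ -1.368  -0.777 -10.836] [-0.105  0.25   0.024] 29.98711109161377
```

>>> servo_tool(deltas=[[[0,0,0.7],[0,0,0]],[[0,0,1.4],[0,0,0]],[[0,0,1.4],[0,0,0]]])

```text
t: 8.77
ee_pos: [661.2, -37.4, 145.1]
orientation: [-2.846, -1.329, 0.001]
ft_force: [-2.5, 1.1, -8.3]
width: 12.7
grasp_force: 30.0
```

```bash
python3 s.py
```

```text
[661.15  -37.39  145.126] 1.376725865249497 [-2.49   1.108 -8.34 ] [0.046 0.42  0.051] 29.989817440509796
```

>>> servo_tool(deltas=[[[0,0,0.4],[0,0,0]],[[0,0,0.8],[0,0,0]],[[0,0,0.8],[0,0,0]]])

```text
t: 9.02
ee_pos: [661.2, -37.4, 144.9]
orientation: [-2.846, -1.329, 0.001]
ft_force: [-4.8, 1.8, -3.4]
width: 13.0
grasp_force: 30.0
```

>>> servo_tool(deltas=[[[0,0,0],[0,0,0]],[[0,0,0],[0,0,0]],[[0,0,0],[0,0,0]],[[0,0,0],[0,0,0]]], grip=-0.2)

```text
t: 9.35
ee_pos: [662.7, -37.6, 145.6]
orientation: [2.845, 1.329, 0.004]
ft_force: [0.9, 0.7, -0.2]
width: 36.7
grasp_force: 0.0
```

>>> servo_tool(deltas=[[[0,0,-15],[0,0,0]],[[0,0,-45],[0,0,0]],[[0,0,-80],[0,0,0]],[[0,0,-115],[0,0,0]],[[0,0,-115],[0,0,0]]])

```text
t: 9.77
ee_pos: [665.8, -37.9, 268.1]
orientation: [2.84, 1.326, 0.019]
ft_force: [0.6, -0.1, -0.3]
width: 52.6
grasp_force: 0.0
```

```bash
cat > k.py <<'E'
from h import *
np.set_printoptions(precision=2,suppress=True)
w=get_image("wrist")
W=wworld(w);d=np.hypot(W[...,0]-662,W[...,1]+36);ok=w["depth"]>0;z=W[...,2]
m=(d<25)&ok&(z>164)&(z<184);P=W[m];r=cv2.minAreaRect(P[:,:2].astype(np.float32));print(r,m.sum(),"wing z",np.median(z[m]),"disc z",np.median(z[(d<23)&ok&(z>137)&(z<155)]),"flange z",np.median(z[(d>62)&(d<75)&ok&(z>120)&(z<140)]))
cv2.imwrite("pics/o4.png",ortho(w,662,-36.5,131,60,5))
p=get_image("scene");v,u=np.mgrid[0:420,0:560];W=world(p,u,v);m=(np.hypot(W[...,0]-662,W[...,1]+36)<25)&(W[...,2]>165)&(W[...,2]<184);print("scene wing z",np.median(W[m][:,2]),m.sum())
E
python3 s.py; python3 k.py
```

```text
[665.831 -37.865 268.069] 1.376803662114966 [ 0.557 -0.139 -0.316] [-0.069 -0.092  0.001] 0.0
((662.2581787109375, -34.764801025390625), (39.03779602050781, 12.844491004943848), 50.04628372192383) 709 wing z 170.88698003785316 disc z 140.95226835477416 flange z 129.54507540221687
scene wing z 171.52405350710887 94
```

View pics/o4.png

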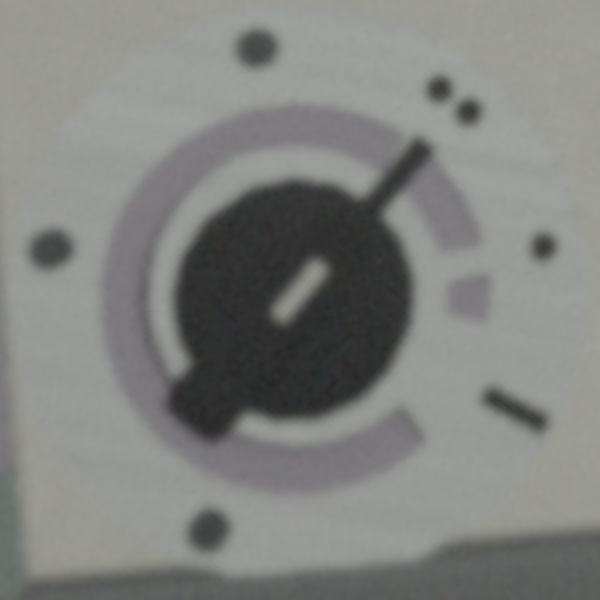

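The knob is seated: wing top at 170.9 mm as at the start, lug in the two-pip gap at (430,150). Next I move over the board.

>>> servo_tool(deltas=[[[-3.8,-34,0],[0,0,0]],[[-7.5,-68,0],[0,0,0]],[[-11.3,-102,0],[0,0,0]],[[-15,-136,0],[0,0,0]],[[-18.8,-170.5,0],[0,0,0]]], grip=-1)

```text
t: 10.28
ee_pos: [516.5, 58.0, 257.9]
orientation: [-2.846, -1.328, 0.003]
ft_force: [0.0, -0.0, 0.2]
width: 82.8
grasp_force: 0.0
```

>>> servo_tool(deltas=[[[-3.8,-34,0],[0,0,0.11]],[[-7.5,-68,0],[0,0,0.22]],[[-7.5,-68,0],[0,0,0.33]],[[-7.5,-68,0],[0,0,0.44]],[[-7.5,-68,0],[0,0,0.55]]])

```text
t: 10.7
ee_pos: [460.5, 95.8, 258.5]
orientation: [3.102, 0.5, -0.002]
ft_force: [-0.4, 0.5, 0.7]
width: 87.7
grasp_force: 0.0
```

>>> servo_tool(deltas=[[[0,0,0],[0,0,0.11]],[[0,0,15],[0,0,0.22]],[[0,0,30],[0,0,0.228]],[[0,0,30],[0,0,0.228]],[[0,0,30],[0,0,0.228]]])

```text
t: 11.12
ee_pos: [460.6, 95.2, 228.2]
orientation: [3.138, 0.152, -0.005]
ft_force: [-0.0, 0.1, 0.7]
width: 87.8
grasp_force: 0.0
```

```bash
python3 s.py; python3 - <<'E'
from h import *
np.set_printoptions(precision=2,suppress=True)
w=get_image("wrist");np.savez("w5.npz",**{k:w[k] for k in("frame","depth","K","pose")})
cv2.imwrite("pics/w5.png",np.hstack([cv2.resize(w["frame"],(400,300)),cv2.resize(ortho(w,500,90,66,110,3),(400,400))[:300] if 0 else cv2.resize(ortho(w,500,90,66,110,3),(300,300))]))
W=wworld(w);z=W[...,2]
for m in finder.silhouettes("cover",w)[:4]:
    q=m["mask"]&(abs(z-66)<5)&(w["depth"]>0);print(m["score"],q.sum(),m["mask"].sum())
    if q.sum()>300:
        P=W[q];print(np.median(P[:,2]),cv2.minAreaRect(P[:,:2].astype(np.float32)),cv2.boxPoints(cv2.minAreaRect(P[:,:2].astype(np.float32))))
E
```

```text
[460.633  95.205 228.22 ] 0.5996589445084541 [-0.026  0.106  0.667] [ 0.015 -0.008  0.05 ] 0.0
0.77 15216 15330
65.32904551965763 ((527.0023193359375, 98.30257415771484), (106.78564453125, 151.31539916992188), 4.306411266326904) [[468.08 169.74]
 [479.44  18.85]
 [585.93  26.87]
 [574.56 177.76]]
0.76 0 9193
```

View pics/w5.png

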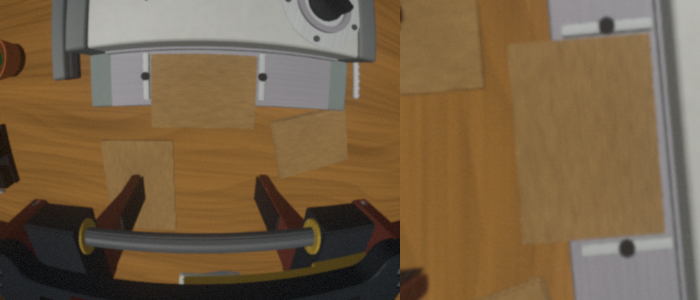

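The wrist view (left) shows the cover at (203,90) between the white guides, with its far edge near the head face. Its two look-alikes lie on the desk. Now I fit the machine's axis, front edge and guides.

```bash
python3 - <<'E'
from h import *
np.set_printoptions(precision=2,suppress=True)
w=dict(np.load("w5.npz"));W=wworld(w);z=W[...,2];ok=w["depth"]>0
th=0.096;c,s=np.cos(th),np.sin(th)
d=W[...,:2]-np.array([634.0,76.3]);X=d[...,0]*c+d[...,1]*s;Y=-d[...,0]*s+d[...,1]*c   # approx machine frame
def edge(sel,lo,hi,far=False,step=6):
    pts=[]
    for y in np.arange(lo,hi,step):
        q=X[sel&(abs(Y-y)<step/2)]
        if len(q)>8: pts.append((y,np.percentile(q,98 if far else 2)))
    p=np.array(pts)
    k=np.polyfit(p[:,0],p[:,1],1)
    for _ in range(3):
        r=p[:,1]-np.polyval(k,p[:,0]);k=np.polyfit(*p[abs(r)<1.5].T,1)
    return k,len(p),(abs(r)<1.5).sum()
print("head front",edge(ok&(z>127)&(z<133),-150,150))
pl=ok&(z>59)&(z<64)
print("plate front L",edge(pl,95,150)," R",edge(pl,-90,-50))
cv=ok&(z>64.2)&(z<67.5)
print("cover near",edge(cv,-40,85),"far",edge(cv,-40,85,True))
for x in(-120,-105,-90,-75):
    q=ok&(abs(X-x)<6)
    a=np.sort(Y[q&(z>69)&(z<74)]);b=Y[q&cv&(abs(Y-20)<85)]
    print(x,"guides R",a[a<20].max() if (a<20).any() else 0,"L",a[a>20].min() if (a>20).any() else 0,"cover",np.percentile(b,[1,99]))
E
```

```text
head front (array([  0.01, -43.25]), 50, np.int64(50))
plate front L (array([   0.5 , -190.48]), 10, np.int64(2))  R (array([  -0.01, -124.05]), 7, np.int64(7))
cover near (array([   0.02, -155.24]), 21, np.int64(21)) far (array([  0.01, -54.99]), 21, np.int64(21))
-120 guides R -44.777627323967074 L 107.35762470583636 cover [-39.87 103.22]
-105 guides R -43.560375915315724 L 107.40333420470685 cover [-40.9  103.64]
-90 guides R -42.35441243895163 L 106.68781002120626 cover [-41.15 103.57]
-75 guides R -43.89258844769861 L 105.81263779398085 cover [-41.06 103.3 ]
```

>>> servo_tool(deltas=[[[-5,4,0],[0,0,0]],[[-5,4,35],[0,0,0]],[[-5,4,70],[0,0,0]],[[-5,4,105],[0,0,0]],[[-5,4,130],[0,0,0]]])

```text
t: 11.63
ee_pos: [456.3, 90.6, 98.0]
orientation: [3.138, 0.151, -0.001]
ft_force: [-0.4, -0.1, 0.2]
width: 88.2
grasp_force: 0.0
```

>>> servo_tool(deltas=[[[0,0,20],[0,0,0.004]],[[0,0,38],[0,0,0.007]],[[0,0,48],[0,0,0.007]],[[0,0,48],[0,0,0.007]],[[0,0,48],[0,0,0.007]]])

```text
t: 12.05
ee_pos: [457.2, 90.9, 51.8]
orientation: [-3.138, -0.14, 0.0]
ft_force: [0.2, 0.5, 0.4]
width: 87.6
grasp_force: 0.0
```

```bash
python3 s.py; cat > m.py <<'E'
from h import *
np.set_printoptions(precision=4,suppress=True)
w=get_image("wrist");W=wworld(w);z=W[...,2];ok=w["depth"]>0
th=0.09;c,s=np.cos(th),np.sin(th);O=np.array([497.2,63.1])
d=W[...,:2]-O;X=d[...,0]*c+d[...,1]*s;Y=-d[...,0]*s+d[...,1]*c
def edge(sel,ys,far=False):
    p=[]
    for y in ys:
        q=X[sel&(abs(Y-y)<2.5)]
        if len(q)>8:p.append((y,np.percentile(q,96 if far else 4)))
    p=np.array(p);k=np.polyfit(p[:,0],p[:,1],1)
    for _ in range(4):
        r=p[:,1]-np.polyval(k,p[:,0]);k=np.polyfit(*p[abs(r)<max(1.5,np.median(abs(r))*2)].T,1)
    return k[0],np.polyval(k,31.5),len(p)
def tr(n,f):
    try: print(n,f())
    except Exception as e: print(n,"none")
tr("head",lambda:edge(ok&(z>127)&(z<133),range(-110,170,5)))
tr("plate R",lambda:edge(ok&(z>59)&(z<64),range(-90,-50,5)));tr("plate L",lambda:edge(ok&(z>59)&(z<64),range(115,150,5)))
cv=ok&(z>64.2)&(z<67.5)
tr("cover near",lambda:edge(cv,list(range(-37,100,5))));tr("far",lambda:edge(cv,range(-35,98,5),True))
o=ctrl.get_obs();e=np.array(o["ee_pos"][:2])-O;print("tcp XY",e[0]*c+e[1]*s,-e[0]*s+e[1]*c)
cv2.imwrite("pics/m_%04d.png"%(o["t"]*10),w["frame"])
E
python3 m.py
```

```text
[457.227  90.861  51.824] 0.5919035835892873 [0.164 0.539 0.36 ] [ 0.015 -0.019 -0.061] 0.0
head (np.float64(-0.0007840559444748397), np.float64(92.3032876284247), 8)
plate R (np.float64(-0.049490075265099014), np.float64(11.34356472890384), 8)
plate L (np.float64(0.09924574131665045), np.float64(6.165358215162369), 7)
cover near (np.float64(0.011347503998823909), np.float64(-15.138736947309658), 28)
far (np.float64(0.009737792491676122), np.float64(80.35703984907222), 27)
tcp XY -36.82162964833667 31.30627007535802
```

>>> servo_tool(deltas=[[[3,0,0],[0,0,0]],[[6,0,0],[0,0,0]],[[8,0,0],[0,0,0]],[[10,0,0],[0,0,0]],[[12,0,0],[0,0,0]]])

```text
t: 12.52
ee_pos: [469.4, 92.1, 51.8]
orientation: [-3.138, -0.139, -0.001]
ft_force: [-0.8, -0.4, 0.7]
width: 87.9
grasp_force: 0.3
```

```bash
python3 m.py
```

```text
head (np.float64(-0.0015799306482863601), np.float64(92.90743498319458), 24)
plate R (np.float64(-0.057636513422155145), np.float64(10.364509737713643), 8)
plate L (np.float64(0.10470187384195437), np.float64(5.439779188773188), 7)
cover near (np.float64(0.0008039406643111171), np.float64(-7.950969701084294), 28)
far (np.float64(0.00030105646578519667), np.float64(86.57588236011097), 27)
tcp XY -24.643484657988072 31.3467753703489
```

>>> servo_tool(deltas=[[[2,0,0],[0,0,0]],[[4,0,0],[0,0,0]],[[6,0,0],[0,0,0]],[[8,0,0],[0,0,0]],[[9,0,0],[0,0,0]]])

```text
t: 12.98
ee_pos: [478.4, 92.9, 51.4]
orientation: [-3.138, -0.139, -0.0]
ft_force: [-0.0, -0.0, 0.9]
width: 87.8
grasp_force: 0.3
```

```bash
python3 m.py; python3 s.py
```

```text
head (np.float64(-0.000867622829201627), np.float64(93.23789712791078), 40)
plate R (np.float64(-0.010218091902179394), np.float64(16.114212471882052), 8)
plate L (np.float64(0.10466129676904029), np.float64(5.5535581753438805), 7)
cover near (np.float64(0.00023449375750594665), np.float64(0.792605287264145), 28)
far (np.float64(-0.0010129507006304943), np.float64(86.69872590520158), 27)
tcp XY -15.910263259057384 31.305243262188217
[478.54   92.849  51.467] 0.5917704339506812 [ 0.621 -0.446 -0.426] [ 0.002 -0.018 -0.009] 0.0
```

>>> servo_tool(deltas=[[[1,0,0],[0,0,0]],[[2,0,0],[0,0,0]],[[3,0,0],[0,0,0]],[[3,0,0],[0,0,0]]])

```text
t: 13.37
ee_pos: [481.3, 93.1, 51.5]
orientation: [-3.138, -0.139, -0.001]
ft_force: [-0.6, 0.4, 0.2]
width: 88.0
grasp_force: 0.0
```

>>> servo_tool(deltas=[[[0.5,0,0],[0,0,0]],[[1,0,0],[0,0,0]],[[1,0,0],[0,0,0]]])

```text
t: 13.62
ee_pos: [482.1, 93.2, 51.5]
orientation: [-3.138, -0.139, -0.0]
ft_force: [-0.7, 0.0, 0.4]
width: 87.6
grasp_force: 0.2
```

>>> servo_tool(deltas=[[[0.5,0,0],[0,0,0]],[[1,0,0],[0,0,0]],[[1,0,0],[0,0,0]]])

```text
t: 13.87
ee_pos: [482.6, 93.2, 51.4]
orientation: [3.138, 0.14, -0.001]
ft_force: [-1.6, 0.3, 1.5]
width: 88.0
grasp_force: 1.0
```

>>> servo_tool(deltas=[[[0.5,0,0],[0,0,0]],[[0.5,0,0],[0,0,0]],[[0.5,0,0],[0,0,0]]])

```text
t: 14.12
ee_pos: [482.7, 93.2, 51.4]
orientation: [3.138, 0.14, -0.002]
ft_force: [-5.4, -0.4, 3.7]
width: 88.1
grasp_force: 2.4
```

```bash
python3 m.py; python3 s.py
```

```text
head (np.float64(-0.0008111527805432727), np.float64(93.44980313220779), 39)
plate R (np.float64(-0.00924376911998212), np.float64(15.957043576723404), 8)
plate L (np.float64(0.09382222508183227), np.float64(6.696168187035805), 7)
cover near (np.float64(0.0014383173622526944), np.float64(4.891513967010642), 28)
far (np.float64(0.0010858871760939853), np.float64(86.7696440337726), 27)
tcp XY -11.757130546711497 31.24025364417622
[482.683  93.157  51.356] 0.5917951715630635 [-5.606 -0.082  3.041] [-0.034  0.837  0.119] 2.5127261504530907
```

The board now meets the stop: 5.6 N, motion stalled, and overhang about 12 mm as expected. One last small press, then I back off.

>>> servo_tool(deltas=[[[0.3,0,0],[0,0,0]],[[0.3,0,0],[0,0,0]],[[0.3,0,0],[0,0,0]],[[0.3,0,0],[0,0,0]]])

```text
t: 14.5
ee_pos: [482.7, 93.2, 51.3]
orientation: [3.138, 0.14, -0.003]
ft_force: [-5.6, -0.3, 4.5]
width: 87.8
grasp_force: 3.0
```

>>> servo_tool(deltas=[[[-1,0,0],[0,0,0]],[[-3,0,0],[0,0,0]],[[-8,0,0],[0,0,0]],[[-15,0,0],[0,0,0]],[[-25,0,0],[0,0,0]]])

```text
t: 14.92
ee_pos: [459.2, 91.2, 51.6]
orientation: [-3.138, -0.139, -0.003]
ft_force: [-0.7, 0.3, 0.6]
width: 87.9
grasp_force: 0.0
```

>>> servo_tool(deltas=[[[0,0,-30],[0,0,0]],[[0,0,-65],[0,0,0]],[[0,0,-100],[0,0,0]],[[0,0,-135],[0,0,0]],[[0,0,-150],[0,0,0]]])

```text
t: 15.33
ee_pos: [459.9, 91.4, 205.4]
orientation: [-3.138, -0.139, -0.009]
ft_force: [1.5, -0.7, 0.5]
width: 87.8
grasp_force: 0.0
```

>>> servo_tool(deltas=[[[0,0,0],[0,0,0]],[[0,0,0],[0,0,0]],[[0,0,0],[0,0,0]]])

```text
t: 15.58
ee_pos: [457.7, 90.9, 200.4]
orientation: [3.138, 0.139, -0.002]
ft_force: [0.4, 0.5, -0.7]
width: 87.5
grasp_force: 0.0
```

```bash
python3 m.py; python3 - <<'E'
from h import *
w=get_image("wrist");cv2.imwrite("pics/fin.png",np.hstack([cv2.resize(w["frame"],(400,300)),cv2.resize(ortho(w,520,90,66,80,4),(300,300))]))
p=get_image("scene");v,u=np.mgrid[0:420,0:560];W=world(p,u,v);m=(np.hypot(W[...,0]-662,W[...,1]+36)<25)&(W[...,2]>165)&(W[...,2]<184);print("wing z",np.median(W[m][:,2]),cv2.minAreaRect(W[m][:,:2].astype(np.float32)))
E
```

```text
head (np.float64(-0.00033889483427863127), np.float64(94.59586838991319), 56)
plate R (np.float64(-0.03527860197620823), np.float64(12.799005817451382), 8)
plate L (np.float64(0.06087570096197864), np.float64(9.829431199988914), 7)
cover near (np.float64(0.00222157730876164), np.float64(4.151000003482622), 28)
far (np.float64(-0.006808770530952281), np.float64(86.64491112681596), 27)
tcp XY -37.026584211858484 31.24475770419278
wing z 171.63018528560826 ((661.2295532226562, -37.646331787109375), (42.22447967529297, 12.875956535339355), 50.16769027709961)
```

View pics/fin.png

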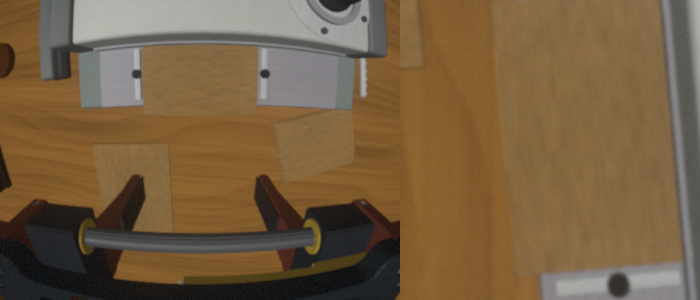

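The board sits square between the guides with about 10 mm overhang, and the knob is still seated. I hand in the job.

```bash
python3 -c "
from workcell import close_job
print(close_job())"
```

```text
the job is handed in; nothing more can be done
None
```

I handed in the job with the knob seated in the two-pip notch (turn about 1.38 rad) and the cover board square against the back stop after a light push of about 6 N; the hand-in returned no verdict.

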